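# Push a toy's battery box down the test-jig lane

## Robot

A 6-joint arm with a two-finger parallel gripper is mounted at the origin on the work surface. World frame = base frame: x ahead of the robot, y to its left, z up, the work surface at z = 0. Lengths are in m, angles in degrees, forces in N, time in s.
With the tool pointing down it reaches from about 0.35 to 0.85 m from the base axis. Payload 8.1 kg.
Tool frame: the origin (TCP) lies at the very end of the fingers, on their centre line; the grasp point (between the pads) lies 19 mm behind it; z points along the fingers, x is the direction in which the jaws open and shut, and the axes are right-handed (so a half turn about z gives the same grasp; the last joint's range is limited). The gripper opens to 85 mm and grips with 20 to 120 N. Pads are 22 mm wide; open, the fingers measure 114 mm over their backs; the gripper's body (76 mm by 85 mm) begins 54 mm behind the grasp point. The pads swing forward as they close: fully open they stand 13 mm farther back than shut.
Start: joints at [66.154, 7.471, 85.268, -0, 87.261, -4.893], TCP at [0.195, 0.567, 0.231] pointing down, gripper open.
Joint ranges: [-169.43, 169.43], [-51.17, 129.36], [1.28, 143.12], [-76.62, 256.62], [0, 156.53], [-152.29, 152.29]. Speed limits (degrees/s): [136.94, 136.94, 159.86, 180, 180, 180].

## Interface

Orientations are given as [roll, pitch, yaw] about the fixed x, y, z axes, in that order (R = Rz(yaw) Ry(pitch) Rx(roll)).
In Python, from station import manip gives the robot as it stands.
- The arm moves only by the shell command python3 -m crank 'ROWS' [OPENING] [FORCE]. ROWS is JSON, a list of rows, each an object with "xyz": the shift along the tool's x, y, z normalised to -1 to 1, where 1 is 0.05 m, a list of three; "rot": the turn, a rotation vector about the tool's x, y, z normalised to -1 to 1, where 1 is pi/2 rad, a list of three. A call has 1 to 12 rows; each row shifts and turns the commanded pose from where the row before left it, along the tool's axes as they then stand; what a row does not reach is not made up. A row lasts 1/10 s, in which the tool goes at most 50 mm and 8.59 degrees, less where a joint would pass 70% of its speed; a pose out of reach is approached as far as the arm can. A call with a number of a shift or a turn outside -1 to 1 is refused whole. A call with a gripper value outside its range is refused whole. OPENING is the opening, from -1 (shut) to 1 (fully open), set as the call begins (- or left out, the last holds). The fingers move at their own pace and stop on an object; FORCE is the grip in N (left out, the last holds). Time passes only in rows, so rows that do not move let the fingers close. It gives the time, the measured TCP pose, the force and the opening at its end, in the units of the state.
- manip.sense(): the state, without advancing time (a new reading comes with each control period).
- manip.read_camera(name): name is "scene" or "top"; returns a dict with "color" (420x560x3 uint8, red, green, blue), "fx", "fy", "cx", "cy" (pixels), "dist_coeffs" ([k1, k2, p1, p2, k3] as OpenCV has them; the pictures are not rectified), "xyz" and "rotation" of the camera in the world. Camera axes: x right, y down, z forward; pixel columns grow to the right and rows downward; lengths in m; the calibration is good to about 2 mm. A picture is of the moment at which its call begins. There is no depth.
- manip.finish_job(): hands the job in, once; it reports no verdict.
The state is a dict: "clock": time; "joint_pos": joint angles; "qd": joint speeds; "tau": joint torques, N m; "position": TCP position; "tool_rot": TCP orientation; "wrist_force": force on the tool from outside, world axes, zero at the start; "torque": the same for the moment, N m; "opening": finger opening in m.
Only numpy, scipy, OpenCV 4.12 (cv2) and the standard library are available. Lean on these libraries where they do the work, as an engineer would, in place of code of your own. Each camera call takes 0.05 s, during which the arm holds its last target.

## Task

On the toy-repair bench, push the pink battery box along the jig board and down the lane between the two guide rails until its leading face is flush and fully home against the stop at the lane's end. The sensing rails must not be touched by the box or by the robot, so line the box up before it goes in; only push it with the fingers, never lift or tip it. Then move clear, and leave all the other parts where they are.

Things in the scene. Friction and masses are not known exactly. Their poses are not given: they have to be found in the camera images.
- jig: The test jig, fixed to the bench: a grey board 400 (x) x 240 (y) x 6 mm. Origin: centre of the board's underside, on the bench top. Its x axis points down the lane, from the open mouth to the stop; y is to the left of that, z up. The lane's centre line is y = 0; it is 108 mm wide between the rails and runs from x = -30 mm (mouth) to x = +170 mm (face of the stop). The apron before the mouth is bare board. The box is home when its centre is at x = 120 mm.
- rail_left: Left guide rail, fixed on the jig: an aluminium bar 200 (along the lane) x 12 x 18 mm high with an orange strip on top; its top is 24 mm above the bench. Origin: centre of its underside, at jig (70, 60, 6) mm; inner face at jig y = +54 mm. Must not be touched.
- rail_right: Right guide rail, the same, origin at jig (70, -60, 6) mm; inner face at jig y = -54 mm. Must not be touched.
- stop_face (a point): Centre of the stop's face across the lane's end, at jig (170, 0, 22.5) mm. The stop is a fixed grey block 26 x 100 x 32 mm high, between the rails.
- battery_box: Closed pink plastic battery box, 100 (its x, along the lane) x 92 (its y) x 45 mm high, about 0.25 to 0.5 kg, loose, standing on the board before the mouth, off the lane's centre line to either side (up to 25 mm) and a little skewed (up to 0.2 rad). Its x axis points to its leading face (with two brass tabs). Origin: centre of its underside. It slides with friction about 0.5 to 0.7 and stays where it is left.
- box_front (a point): Centre of the box's leading face, half-way up: 50 mm ahead of its centre along its x, 22.5 mm above its underside.
- screw_pot: Bystander: small steel cup, 36 mm across, 26 mm high, standing on the board outside the right rail. Origin: centre of its underside.
- gear: Bystander: white plastic gear, 38 mm across, 25 mm high with its hub, on the board outside the right rail. Origin: centre of its underside.
- stem_cap: Bystander: green stem cap, 34 mm across, 42 mm high, on the board outside the right rail. Origin: centre of its underside.
- motor_drum: Bystander: black tapered motor drum, 84 mm across (about 90 over its side pegs), 97 mm high, on the bench to the robot's right of the jig. Origin: centre of its underside.
- screwdriver: Bystander: screwdriver lying on the bench beyond the jig, about 200 mm long along its x. Origin: centre of its underside.
- toy_shell: Bystander: pink open toy shell, a bowl 124 mm across, 62 mm high, on the bench to the robot's left of the jig. Origin: centre of its underside.
- speaker: Bystander: small round loudspeaker, 52 mm across, 18 mm high, on the bench to the robot's right of the jig. Origin: centre of its underside.

How it is judged (in metres and radians):
At the end, for the whole second after the job is handed in: The battery box lies in the lane between the rails, flat on the board and at rest, its leading face within 3.5 mm of the stop and square to it within 0.05 rad (x of battery_box in the frame of jig above 0.1165 m and y of battery_box in the frame of jig between -0.01 and 0.01 m and angle between the x axis of battery_box and the x axis of jig, either way round below 0.05 rad and z of battery_box in the frame of jig below 0.009 m and angle between battery_box's own z axis and vertical below 0.05 rad and linear speed of battery_box below 0.01 m/s); the robot touches nothing.
It fails at once if something touches a guide rail (contact force between anything else and rail_left above 0.2 N or contact force between anything else and rail_right above 0.2 N).
It fails at once if the battery box is lifted or tipped (more than 6 mm off the board or 0.12 rad) (z of battery_box in the frame of jig above 0.012 m or angle between battery_box's own z axis and vertical above 0.12 rad).
It fails at once if another part is moved by more than 12 mm (distance of any of screw_pot, gear, stem_cap, motor_drum, screwdriver, toy_shell, speaker from where it was at the start of the episode above 0.012 m).
It also fails if it takes over 64 s, if anything falls off the work surface, if the arm or the gripper's body presses on something with over 40 N, if the wrist force passes 120 N, or if a joint passes its speed limit or range.

## Working session

There is one attempt and no reset: what is moved stays moved. The work goes in short steps, Python scripts to look and compute and a shell command to move; the robot and the scene stay as the last step left them, time stands still between calls to the robot, and variables do not carry over. Pictures are saved under pics/ and viewed, and the job is handed in when it is done.

```bash
mkdir -p pics; ls
python3 - <<'E'
from station import manip
import cv2,json
s=manip.sense(); print(s)
for n in("scene","top"):
    c=manip.read_camera(n); cv2.imwrite(f"pics/{n}0.png",c["color"][:,:,::-1])
    print(n,{k:v for k,v in c.items() if k!="color"})
E
```

```text
pics
{'clock': 0.0, 'joint_pos': array([ 6.61533005e+01,  7.51389690e+00,  8.53298446e+01, -6.64803058e-04,
        8.72616759e+01, -4.89395004e+00]), 'qd': array([ 0.11853315, -0.08696466,  0.06000688,  0.07026563,  0.00686874,
       -0.04976568]), 'tau': array([ 1.65749134e-04, -5.69414914e+01, -5.00534570e+01, -1.26110031e-04,
        1.51725998e-02,  6.74561147e-05]), 'position': array([0.19464044, 0.5669676 , 0.23025164]), 'tool_rot': array([-1.79991668e+02,  1.05089689e-01,  7.10472905e+01]), 'wrist_force': array([0.28039767, 0.20112185, 0.11633802]), 'torque': array([ 0.0174932 , -0.05496311, -0.00341734]), 'opening': 0.08536444331338312}
scene {'fx': 392.06954564432124, 'fy': 392.06954564432124, 'cx': 281.7913146648449, 'cy': 207.0144319979631, 'dist_coeffs': array([-0.03071047,  0.        ,  0.        ,  0.        ,  0.        ]), 'xyz': array([1.35495461, 0.40539289, 0.57013064]), 'rotation': array([-120.32038771,   -0.74119828,  119.64556865])}
top {'fx': 457.4655967759431, 'fy': 457.4655967759431, 'cx': 279.7179893433891, 'cy': 206.41383321420022, 'dist_coeffs': array([-0.00050473,  0.        ,  0.        ,  0.        ,  0.        ]), 'xyz': array([ 0.44583954, -0.00201669,  1.10196134]), 'rotation': array([-169.8994972 ,    1.60317219,  -89.72437331])}
```

View pics/top0.png

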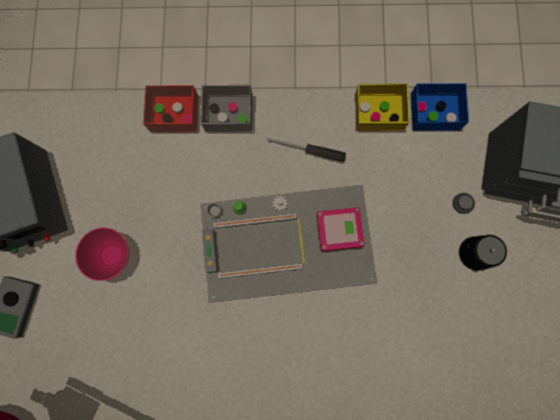

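View pics/scene0.png

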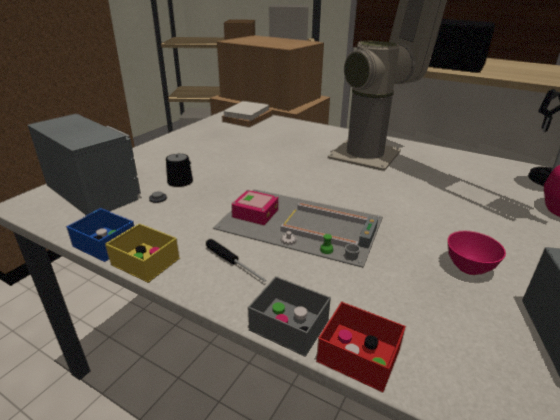

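The top view shows the jig at about (203–375, 187–300), with the lane running to the image left and the stop near (208, 250). The box is on the apron at about (340, 229), off toward the top of the image. Next I'll measure it properly.

```bash
cat > h.py <<'E'
from station import manip
import cv2, numpy as np
from scipy.spatial.transform import Rotation as R
def cam(n):
    c=manip.read_camera(n)
    c["K"]=np.array([[c["fx"],0,c["cx"]],[0,c["fy"],c["cy"]],[0,0,1]]); c["Rm"]=R.from_euler("xyz",c["rotation"],degrees=True).as_matrix()
    return c
def cast(c,uv,z):
    p=cv2.undistortPoints(np.array(uv,float).reshape(-1,1,2),c["K"],c["dist_coeffs"]).reshape(-1,2)
    d=np.c_[p,np.ones(len(p))]@c["Rm"].T
    return c["xyz"]+d*((z-c["xyz"][2])/d[:,2])[:,None]
def proj(c,P):
    return cv2.projectPoints(np.array(P,float).reshape(-1,3),cv2.Rodrigues(c["Rm"].T)[0],-c["Rm"].T@c["xyz"],c["K"],c["dist_coeffs"])[0].reshape(-1,2)
def save(c,n,box=None,k=1):
    im=c["color"][:,:,::-1]
    if box: x0,y0,x1,y1=box; im=im[y0:y1,x0:x1]
    cv2.imwrite("pics/"+n,cv2.resize(im,None,fx=k,fy=k,interpolation=cv2.INTER_CUBIC))
E
python3 - <<'E'
from h import *
c=cam("top"); save(c,"top1.png",(195,180,385,310),4)
s=cam("scene"); save(s,"scene1.png",(210,180,400,280),4)
hsv=cv2.cvtColor(c["color"],cv2.COLOR_RGB2HSV)
m=((hsv[...,0]>160)&(hsv[...,1]>130)&(hsv[...,2]>80)).astype(np.uint8)
m[:, :300]=0; m[:,400:]=0; m[:180]=0; m[300:]=0
cs,_=cv2.findContours(m,cv2.RETR_EXTERNAL,cv2.CHAIN_APPROX_NONE)
k=max(cs,key=cv2.contourArea); print(cv2.minAreaRect(k),cv2.boxPoints(cv2.minAreaRect(k)))
E
```

```text
((339.98773193359375, 228.63287353515625), (39.57085037231445, 43.810585021972656), 83.9909896850586) [[316.13156 211.24931]
 [359.70145 206.66301]
 [363.8439  246.01643]
 [320.27402 250.60274]]
```

View pics/top1.png

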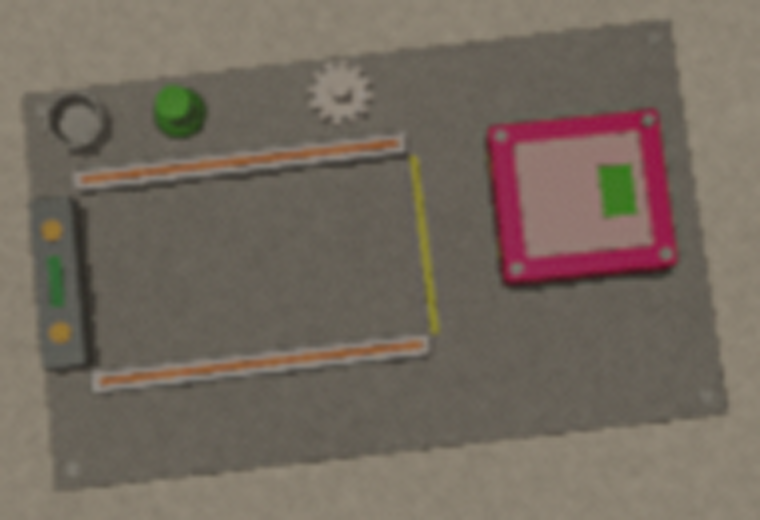

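View pics/scene1.png

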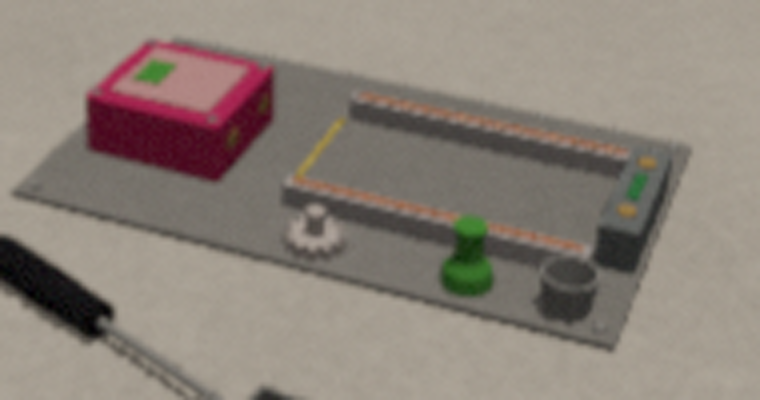

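```bash
cat >> h.py <<'E'
def rects(c):
    K=4; im=cv2.resize(c["color"],None,fx=K,fy=K,interpolation=cv2.INTER_CUBIC); hsv=cv2.cvtColor(im,cv2.COLOR_RGB2HSV)
    H,S,V=[hsv[...,i].astype(int) for i in range(3)]
    roi=np.zeros(H.shape,bool); roi[180*K:305*K,200*K:380*K]=1
    def get(m,n):
        cs,_=cv2.findContours((m&roi).astype(np.uint8),cv2.RETR_EXTERNAL,cv2.CHAIN_APPROX_NONE)
        return [((np.array(cv2.boxPoints(cv2.minAreaRect(k)))+.5)/K-.5, cv2.contourArea(k)/K/K) for k in sorted(cs,key=cv2.contourArea)[::-1][:n]]
    o=get((H>4)&(H<18)&(S>85),3); b=get((H>160)&(S>140)&(V>125),1)
    return o,b
def frame(pts):
    # pts 4 world corners in order -> centre, long dir, dims
    p=pts[:,:2]; e=[p[1]-p[0],p[2]-p[1]]; L=[np.linalg.norm(x) for x in e]
    return p.mean(0),e,L
def measure(c,verbose=True):
    o,b=rects(c)
    o=sorted(o,key=lambda t:-t[1])[:2]
    cen=[];ang=[]
    for q,a in o:
        ce,e,L=frame(cast(c,q,.024)); d=e[int(np.argmax(L))]; d=d*np.sign(d[1]); cen.append(ce); ang.append(np.arctan2(d[1],d[0]))
        if verbose: print("rail",q.mean(0).round(1),a,ce.round(4),np.round(L,4),np.degrees(ang[-1]).round(2))
    cen=sorted(cen,key=lambda p:p[0])  # robot side = left rail
    n=cen[0]-cen[1]; ja=np.arctan2(n[1],n[0])-np.pi/2
    ja2=np.mean(ang); J=(ja2%(2*np.pi))
    mid=(cen[0]+cen[1])/2; ux=np.array([np.cos(J),np.sin(J)]); org=mid-.07*ux
    q=b[0][0]; ce,e,L=frame(cast(c,q,.051)); d=max(e,key=lambda v:abs(v@ux)); d=d*np.sign(d@ux); B=np.arctan2(d[1],d[0])
    rel=ce-org; uy=np.array([-ux[1],ux[0]])
    if verbose: print("rail gap",np.linalg.norm(n),"J ang",np.degrees(J),"via normal",np.degrees(ja)%360,"box L",np.round(L,4))
    print("jig org",org.round(4),"J",np.degrees(J).round(2),"box world",ce.round(4),"box in jig x,y mm",(rel@ux*1e3).round(1),(rel@uy*1e3).round(1),"skew deg",np.degrees(B-J).round(2))
    return org,J
E
python3 -c "
from h import *
c=cam('top'); org,J=measure(c)
P=lambda x,y,z:[*(org+R.from_euler('z',J).as_matrix()[:2,:2]@[x,y]),z]
im=c['color'][:,:,::-1].copy(); im=cv2.resize(im[180:310,195:385],None,fx=4,fy=4)
for p in [(-.2,.12,.006),(-.2,-.12,.006),(.2,.12,.006),(.2,-.12,.006),(-.03,.054,.024),(-.03,-.054,.024),(.17,.054,.024),(.17,-.054,.024),(.17,.05,.038),(.17,-.05,.038)]:
  u=proj(c,P(*p))[0]; cv2.circle(im,tuple(int(v) for v in (u-[195,180]+.5)*4),2,(255,0,0),-1)
cv2.imwrite('pics/ov1.png',im)"
```

```text
rail [259.9 270.3] 140.28125 [0.4861 0.0749] [0.1888 0.005 ] 96.82
rail [254.5 219.8] 139.96875 [0.6053 0.0892] [0.1894 0.0056] 96.72
rail gap 0.12008265306111272 J ang 96.767811748911 via normal 96.84543506541831 box L [0.0995 0.0901]
jig org [0.554  0.0125] J 96.77 box world [ 0.582  -0.1116] box in jig x,y mm -126.5 -13.3 skew deg -0.5
```

View pics/ov1.png

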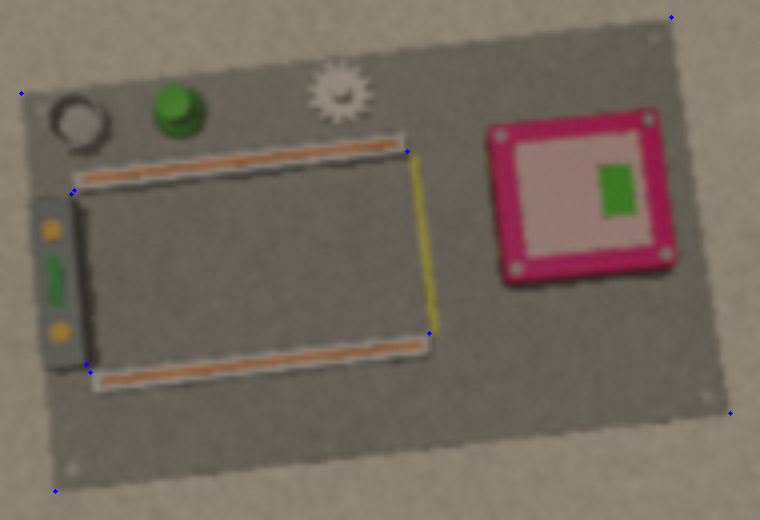

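The overlay matches the board corners, the rail ends and the stop face. The box is at jig (-126, -13) mm and nearly square. I'll push its right side with both fingers, which squares and centres it, and then push from behind.

```bash
python3 -m crank '[{"xyz":[0,0,0],"rot":[0,0,-0.0953]},{"xyz":[0,0,0],"rot":[0,0,-0.0953]},{"xyz":[0,0,0],"rot":[0,0,-0.0953]},{"xyz":[-0.8,0.43,0],"rot":[0,0,0]},{"xyz":[-0.8,0.43,0],"rot":[0,0,0]},{"xyz":[-0.8,0.43,0],"rot":[0,0,0]},{"xyz":[-0.8,0.43,0],"rot":[0,0,0]},{"xyz":[-0.8,0.43,0],"rot":[0,0,0]},{"xyz":[-0.8,0.43,0],"rot":[0,0,0]},{"xyz":[-0.8,0.43,0],"rot":[0,0,0]},{"xyz":[-0.8,0.43,0],"rot":[0,0,0]},{"xyz":[-0.8,0.43,0],"rot":[0,0,0]}]' 0.3
python3 -m crank '[{"xyz":[-0.8,0.43,0],"rot":[0,0,0]},{"xyz":[-0.8,0.43,0],"rot":[0,0,0]},{"xyz":[-0.8,0.43,0],"rot":[0,0,0]},{"xyz":[-0.8,0.43,0],"rot":[0,0,0]},{"xyz":[-0.8,0.43,0],"rot":[0,0,0]},{"xyz":[-0.8,0.43,0],"rot":[0,0,0]},{"xyz":[-0.8,0.43,0],"rot":[0,0,0]},{"xyz":[-0.8,0.43,0],"rot":[0,0,0]},{"xyz":[-0.8,0.43,0],"rot":[0,0,0]},{"xyz":[0,0,0],"rot":[0,0,0]},{"xyz":[0,0,0],"rot":[0,0,0]},{"xyz":[0,0,0],"rot":[0,0,0]}]'
```

```text
clock: 1.45
position: [0.4302, 0.2312, 0.2314]
tool_rot: [180.0, -0.0, 96.8]
wrist_force: [0.7, 0.5, -0.1]
opening: 0.0557
clock: 2.65
position: [0.6638, -0.1011, 0.2312]
tool_rot: [-180.0, -0.0, 96.8]
wrist_force: [0.5, 0.2, -0.4]
opening: 0.0558
```

```bash
python3 -m crank '[{"xyz":[0,0,0.5],"rot":[0,0,0]},{"xyz":[0,0,0.6],"rot":[0,0,0]},{"xyz":[0,0,0.6],"rot":[0,0,0]},{"xyz":[0,0,0.6],"rot":[0,0,0]},{"xyz":[0,0,0.6],"rot":[0,0,0]},{"xyz":[0,0,0.5],"rot":[0,0,0]},{"xyz":[0,0,0.4],"rot":[0,0,0]},{"xyz":[0,0,0.2],"rot":[0,0,0]},{"xyz":[0,0,0],"rot":[0,0,0]},{"xyz":[0,0,0],"rot":[0,0,0]}]'
python3 -c "
from h import *
c=cam('top'); save(c,'top2.png',(195,160,385,300),4)
c=cam('scene'); save(c,'scene2.png',(200,130,400,280),4)"
```

```text
clock: 3.65
position: [0.6648, -0.1014, 0.0327]
tool_rot: [179.9, 0.0, 96.8]
wrist_force: [-1.6, -0.0, 0.7]
opening: 0.0551
```

View pics/top2.png

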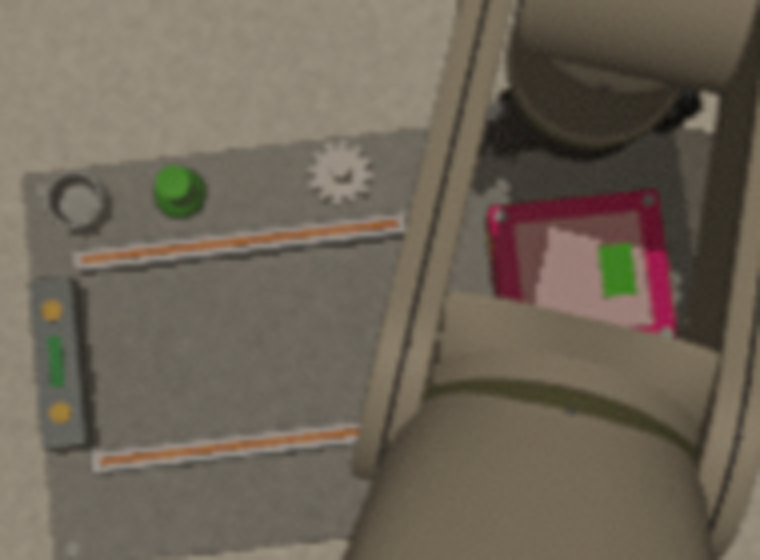

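View pics/scene2.png

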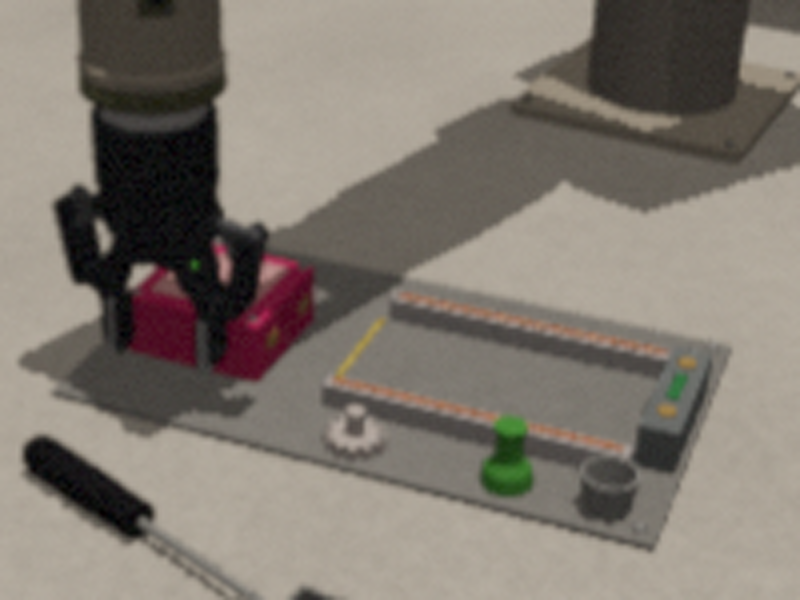

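The fingers stand beside the box's right face, with the pads above the board. I'll lower them a little and approach slowly.

```bash
python3 -m crank '[{"xyz":[0,0,0.12],"rot":[0,0,0]},{"xyz":[0,-0.12,0],"rot":[0,0,0]},{"xyz":[0,-0.12,0],"rot":[0,0,0]},{"xyz":[0,-0.1,0],"rot":[0,0,0]},{"xyz":[0,-0.05,0],"rot":[0,0,0]},{"xyz":[0,-0.03,0],"rot":[0,0,0]},{"xyz":[0,-0.03,0],"rot":[0,0,0]},{"xyz":[0,-0.03,0],"rot":[0,0,0]},{"xyz":[0,-0.03,0],"rot":[0,0,0]},{"xyz":[0,-0.03,0],"rot":[0,0,0]},{"xyz":[0,-0.03,0],"rot":[0,0,0]}]'
python3 -m crank '[{"xyz":[0,-0.03,0],"rot":[0,0,0]},{"xyz":[0,-0.03,0],"rot":[0,0,0]},{"xyz":[0,-0.03,0],"rot":[0,0,0]}]'
python3 -m crank '[{"xyz":[0,-0.03,0],"rot":[0,0,0]},{"xyz":[0,-0.02,0],"rot":[0,0,0]},{"xyz":[0,0,0],"rot":[0,0,0]}]'
python3 -c "
from h import *
c=cam('top'); save(c,'top3.png',(195,160,385,300),4)
c=cam('scene'); save(c,'scene3.png',(200,130,400,280),4)"
```

```text
clock: 4.85
position: [0.636, -0.1052, 0.0254]
tool_rot: [180.0, 0.0, 96.8]
wrist_force: [2.2, -0.8, -0.3]
opening: 0.0556
clock: 5.15
position: [0.6314, -0.1058, 0.0254]
tool_rot: [180.0, 0.0, 96.8]
wrist_force: [2.1, -0.1, -0.9]
opening: 0.0557
clock: 5.45
position: [0.6287, -0.1061, 0.0254]
tool_rot: [-180.0, 0.0, 96.8]
wrist_force: [1.1, 0.4, 1.3]
opening: 0.0555
```

View pics/top3.png

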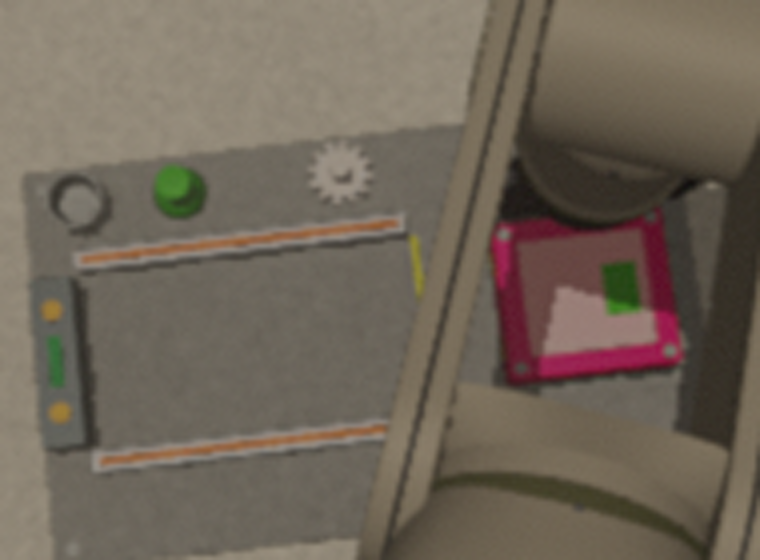

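View pics/scene3.png

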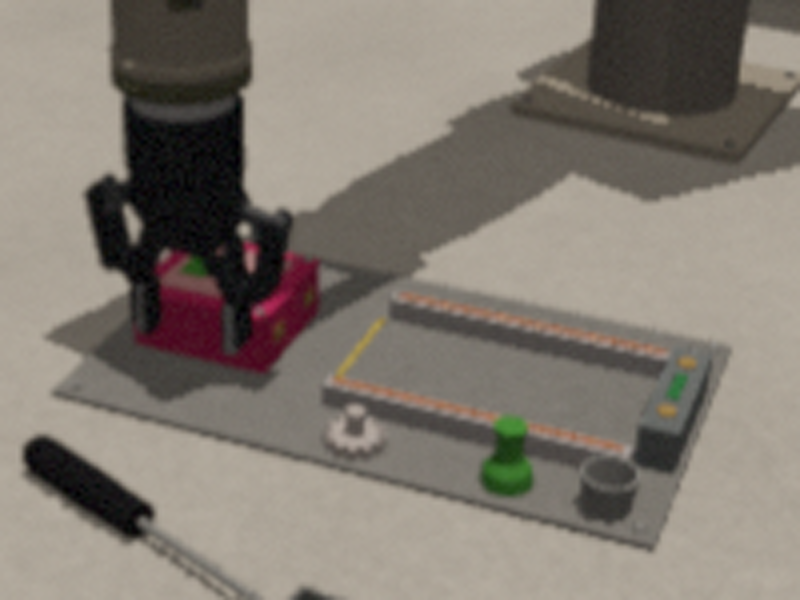

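The box is following, with its lower edge about 5 px down in the image. About 3 mm remain, so I'll finish that, back off, and lift away to re-measure.

```bash
python3 -m crank '[{"xyz":[0,-0.02,0],"rot":[0,0,0]},{"xyz":[0,-0.02,0],"rot":[0,0,0]},{"xyz":[0,-0.02,0],"rot":[0,0,0]},{"xyz":[0,0,0],"rot":[0,0,0]},{"xyz":[0,0,0],"rot":[0,0,0]},{"xyz":[0,0.1,0],"rot":[0,0,0]},{"xyz":[0,0.3,0],"rot":[0,0,0]},{"xyz":[0,0.3,-0.5],"rot":[0,0,0]},{"xyz":[0,0,-0.8],"rot":[0,0,0]},{"xyz":[0,0,-0.8],"rot":[0,0,0]},{"xyz":[0,0,-0.8],"rot":[0,0,0]}]'
python3 -m crank '[{"xyz":[-0.7,0.3,0],"rot":[0,0,0.095]},{"xyz":[-0.7,0.3,0],"rot":[0,0,0.095]},{"xyz":[-0.7,0.3,0],"rot":[0,0,0.095]},{"xyz":[-0.7,0.2,0],"rot":[0,0,0.095]},{"xyz":[-0.5,-0.5,0],"rot":[0,0,0.095]},{"xyz":[0,-0.7,0],"rot":[0,0,0.095]},{"xyz":[0,0,0],"rot":[0,0,0.095]},{"xyz":[0,0,0],"rot":[0,0,0.095]},{"xyz":[0,0,0],"rot":[0,0,0.095]},{"xyz":[0,0,0],"rot":[0,0,0.095]},{"xyz":[0,0,0],"rot":[0,0,0.05]},{"xyz":[0,0,0],"rot":[0,0,0]}]'
python3 -c "
from h import *
c=cam('top'); save(c,'top4.png',(195,160,385,300),4)
measure(c)
"
```

```text
clock: 6.65
position: [0.6604, -0.102, 0.1712]
tool_rot: [-179.9, -0.0, 96.8]
wrist_force: [0.5, -0.6, 0.1]
opening: 0.0549
clock: 7.85
position: [0.6381, -0.2342, 0.17]
tool_rot: [-180.0, 0.0, 6.7]
wrist_force: [0.3, 0.7, 0.3]
opening: 0.0556
rail [254.5 219.9] 135.53125 [0.6052 0.0892] [0.1894 0.0053] 96.77
rail [259.9 270.3] 135.15625 [0.4861 0.0749] [0.1888 0.005 ] 96.78
rail gap 0.11996400325279107 J ang 96.77518722108887 via normal 96.84410178505891 box L [0.1001 0.0903]
jig org [0.5539 0.0125] J 96.78 box world [ 0.5685 -0.1135] box in jig x,y mm -126.9 0.4 skew deg 0.25
```

View pics/top4.png

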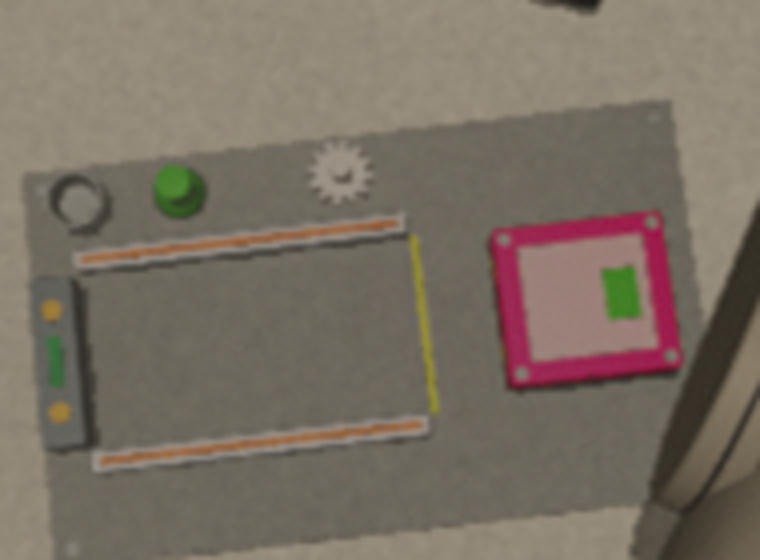

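The box is now at y = 0.4 mm with 0.25° of skew, which is lined up. Next I'll go behind it.

```bash
python3 -m crank '[{"xyz":[-0.55,-0.42,0],"rot":[0,0,0]},{"xyz":[-0.54,-0.42,0],"rot":[0,0,0]},{"xyz":[0,0,0.5],"rot":[0,0,0]},{"xyz":[0,0,0.6],"rot":[0,0,0]},{"xyz":[0,0,0.6],"rot":[0,0,0]},{"xyz":[0,0,0.5],"rot":[0,0,0]},{"xyz":[0,0,0.4],"rot":[0,0,0]},{"xyz":[0,0,0.18],"rot":[0,0,0]},{"xyz":[0,0,0],"rot":[0,0,0]},{"xyz":[0,0,0],"rot":[0,0,0]}]'
cat > jp.py <<'E'
from h import *
s=manip.sense(); J=np.radians(96.78); o=np.array([.5539,.0125]); d=s["position"][:2]-o
ux=np.array([np.cos(J),np.sin(J)]); uy=np.array([-ux[1],ux[0]])
f=s["wrist_force"][:2]
print("tool in jig mm",(d@ux*1e3).round(2),(d@uy*1e3).round(2),"z",s["position"][2].round(4),"rot",s["tool_rot"].round(2),"F along lane",(f@ux).round(1),"across",(f@uy).round(1))
E
python3 jp.py
python3 -c "
from h import *
c=cam('top'); save(c,'top5.png',(195,160,385,300),4)
c=cam('scene'); save(c,'scene5.png',(200,130,400,280),4)"
```

```text
clock: 8.9
position: [0.5797, -0.1993, 0.0323]
tool_rot: [180.0, -0.1, 6.8]
wrist_force: [0.4, -1.2, -0.1]
opening: 0.0556
tool in jig mm -213.33 -0.66 z 0.0323 rot [ 1.7997e+02 -5.0000e-02  6.8300e+00] F along lane -1.2 across -0.3
```

View pics/top5.png

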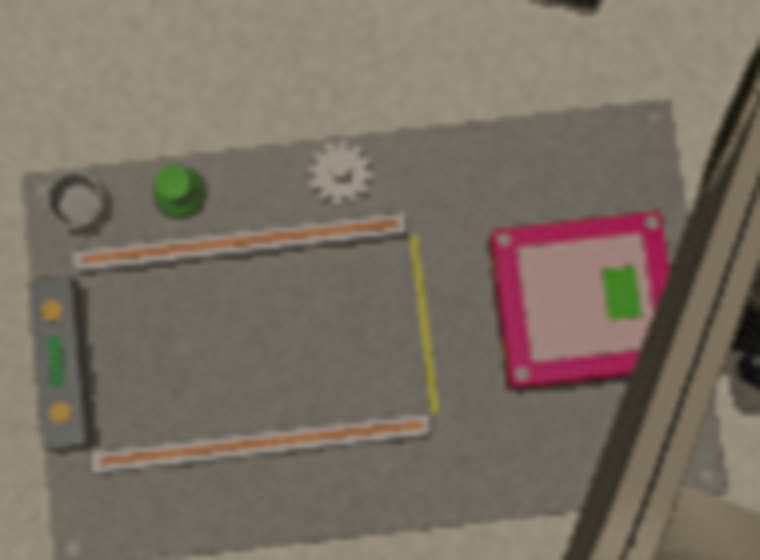

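View pics/scene5.png

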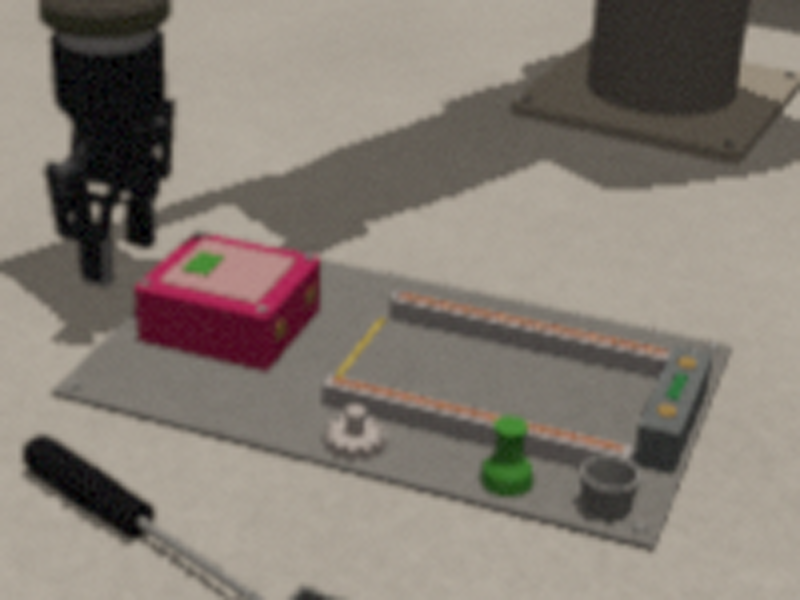

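```bash
python3 -m crank '[{"xyz":[0,-0.15,0],"rot":[0,0,0]},{"xyz":[0,-0.15,0],"rot":[0,0,0]},{"xyz":[0,-0.08,0],"rot":[0,0,0]},{"xyz":[0,-0.04,0],"rot":[0,0,0]},{"xyz":[0,-0.03,0],"rot":[0,0,0]},{"xyz":[0,-0.03,0],"rot":[0,0,0]},{"xyz":[0,-0.03,0],"rot":[0,0,0]},{"xyz":[0,-0.05,0],"rot":[0,0,0]},{"xyz":[0,-0.08,0],"rot":[0,0,0]},{"xyz":[0,-0.08,0],"rot":[0,0,0]},{"xyz":[0,-0.08,0],"rot":[0,0,0]},{"xyz":[0,-0.08,0],"rot":[0,0,0]}]'
python3 jp.py
python3 -m crank '[{"xyz":[0,-0.08,0],"rot":[0,0,0]},{"xyz":[0,-0.08,0],"rot":[0,0,0]},{"xyz":[0,-0.08,0],"rot":[0,0,0]},{"xyz":[0,-0.08,0],"rot":[0,0,0]},{"xyz":[0,-0.03,0],"rot":[0,0,0]},{"xyz":[0,0,0],"rot":[0,0,0]}]'
python3 jp.py
python3 -c "
from h import *
c=cam('top'); save(c,'top6.png',(195,160,385,300),4)
c=cam('scene'); save(c,'scene6.png',(200,130,400,280),4)"
```

```text
clock: 10.2
position: [0.5739, -0.1549, 0.0313]
tool_rot: [180.0, -0.0, 6.8]
wrist_force: [0.0, -1.5, 0.1]
opening: 0.0555
tool in jig mm -168.63 -0.11 z 0.0313 rot [180.    -0.     6.78] F along lane -1.5 across 0.1
clock: 10.8
position: [0.5717, -0.1374, 0.0312]
tool_rot: [-180.0, 0.0, 6.8]
wrist_force: [-0.2, -0.2, 0.6]
opening: 0.0556
tool in jig mm -150.96 -0.02 z 0.0312 rot [-1.7997e+02  1.0000e-02  6.7900e+00] F along lane -0.2 across 0.2
```

View pics/top6.png

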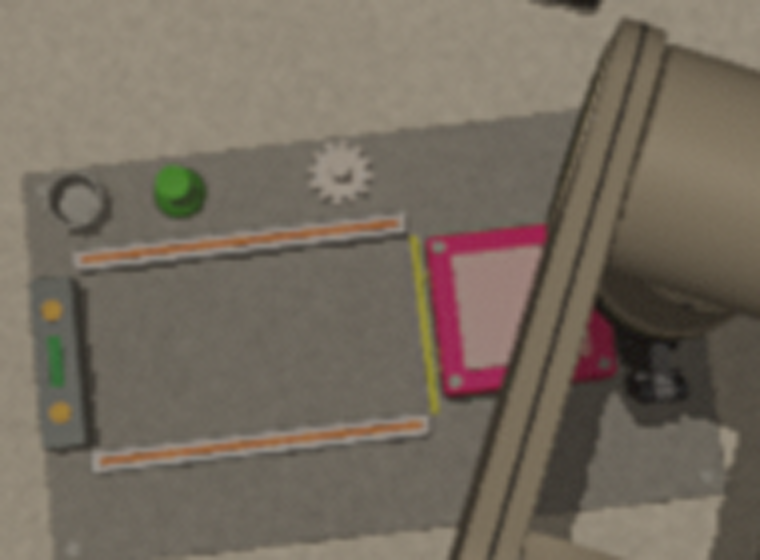

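View pics/scene6.png

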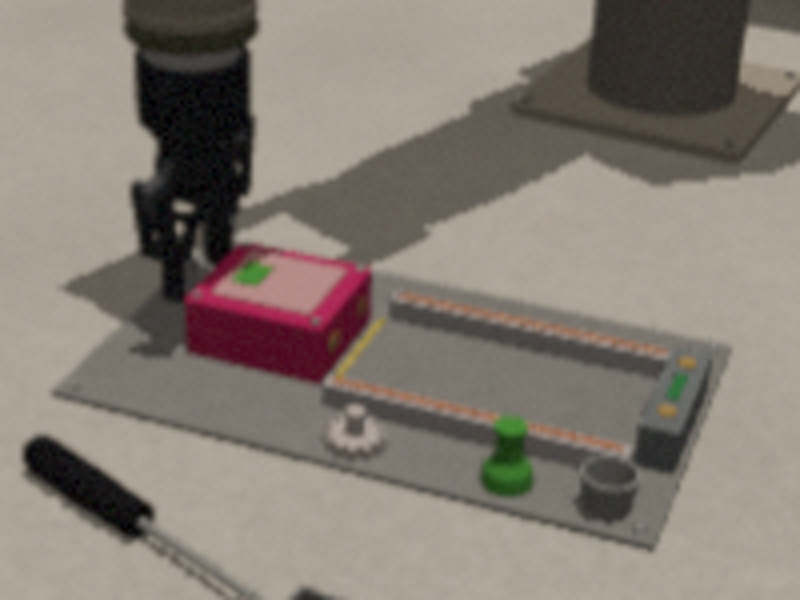

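The leading-face corners are at crop pixels about (428, 238) and (447, 396), and the corner screws at (438, 247), (456, 381) and (604, 363). I'll check these in jig coordinates.

Run:
```python
from h import *
c=cam("top"); J=np.radians(96.78); o=np.array([.5539,.0125]); ux=np.array([np.cos(J),np.sin(J)]); uy=np.array([-ux[1],ux[0]])
for u in [(428,238),(447,396),(438,247),(456,381),(604,363)]:
    p=cast(c,[(np.array(u)+.5)/4-.5+[195,160]],.051)[0,:2]-o; print(u,(p@ux*1e3).round(1),(p@uy*1e3).round(1))
# edge-based: pink mask top/bottom edges per column
hsv=cv2.cvtColor(c["color"],cv2.COLOR_RGB2HSV).astype(int)
m=((hsv[...,0]>160)&(hsv[...,1]>120)&(hsv[...,2]>105))
K=4;im=cv2.resize(c["color"],None,fx=K,fy=K,interpolation=cv2.INTER_CUBIC);h=cv2.cvtColor(im,cv2.COLOR_RGB2HSV).astype(int)
m=(h[...,0]>160)&(h[...,1]>140)&(h[...,2]>125)
T=[];Bm=[];Lf=[]
for col in range((195*K)+440,(195*K)+500,4):
    r=np.where(m[160*K+200:160*K+420,col])[0]+160*K+200
    T.append(((col+.5)/K-.5,(r[0])/K-.5)); Bm.append(((col+.5)/K-.5,(r[-1]+1)/K-.5))
for row in range(160*K+255,160*K+375,4):
    r=np.where(m[row,195*K+415:195*K+480])[0]+195*K+415
    Lf.append((r[0]/K-.5,(row+.5)/K-.5))
for n,q in(("right",T),("left",Bm),("front",Lf)):
    p=cast(c,q,.051)[:,:2]-o; x,y=p@ux*1e3,p@uy*1e3
    f=np.polyfit(x,y,1) if n!="front" else np.polyfit(y,x,1)
    print(n,"mean x,y",np.median(x).round(1),np.median(y).round(1),"slope deg",np.degrees(np.arctan(f[0])).round(2))
```

```text
(428, 238) -40.7 -44.6
(447, 396) -40.4 47.2
(438, 247) -45.8 -38.7
(456, 381) -46.6 39.3
(604, 363) -131.8 38.8
right mean x,y -64.1 -44.3 slope deg 0.26
left mean x,y -52.7 45.1 slope deg -19.27
front mean x,y -39.7 -0.8 slope deg -0.26
```

The box is centred to about 0.5 mm and square, so I'll push it in, checking on the way.

```bash
python3 -m crank '[{"xyz":[0,-0.04,0],"rot":[0,0,0]},{"xyz":[0,-0.07,0],"rot":[0,0,0]},{"xyz":[0,-0.09,0],"rot":[0,0,0]},{"xyz":[0,-0.1,0],"rot":[0,0,0]},{"xyz":[0,-0.1,0],"rot":[0,0,0]},{"xyz":[0,-0.1,0],"rot":[0,0,0]},{"xyz":[0,-0.1,0],"rot":[0,0,0]},{"xyz":[0,-0.1,0],"rot":[0,0,0]},{"xyz":[0,-0.1,0],"rot":[0,0,0]},{"xyz":[0,-0.1,0],"rot":[0,0,0]},{"xyz":[0,-0.06,0],"rot":[0,0,0]},{"xyz":[0,-0.04,0],"rot":[0,0,0]}]'
python3 jp.py
python3 -c "
from h import *
c=cam('top'); save(c,'top7.png',(195,160,385,300),4)"
```

```text
clock: 12.15
position: [0.5659, -0.0879, 0.0313]
tool_rot: [180.0, -0.0, 6.8]
wrist_force: [0.1, -2.3, -1.6]
opening: 0.0551
tool in jig mm -101.14 -0.09 z 0.0313 rot [180.    -0.     6.79] F along lane -2.3 across 0.2
```

View pics/top7.png

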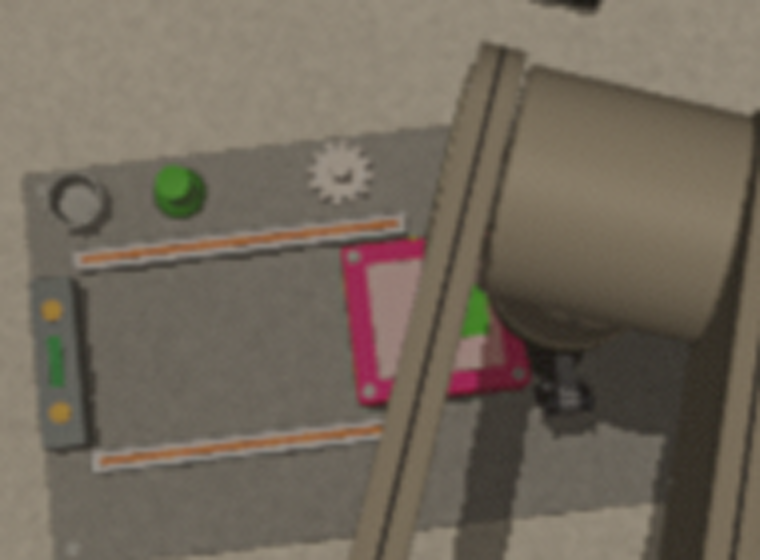

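The box is in the lane, with leading corners at about (343, 247) and (360, 405) and even gaps to both rails. I'll continue.

```bash
python3 -m crank '[{"xyz":[0,-0.05,0],"rot":[0,0,0]},{"xyz":[0,-0.1,0],"rot":[0,0,0]},{"xyz":[0,-0.1,0],"rot":[0,0,0]},{"xyz":[0,-0.1,0],"rot":[0,0,0]},{"xyz":[0,-0.1,0],"rot":[0,0,0]},{"xyz":[0,-0.1,0],"rot":[0,0,0]},{"xyz":[0,-0.1,0],"rot":[0,0,0]},{"xyz":[0,-0.1,0],"rot":[0,0,0]},{"xyz":[0,-0.1,0],"rot":[0,0,0]},{"xyz":[0,-0.1,0],"rot":[0,0,0]},{"xyz":[0,-0.1,0],"rot":[0,0,0]},{"xyz":[0,-0.05,0],"rot":[0,0,0]}]'
python3 jp.py
python3 -m crank '[{"xyz":[0,-0.1,0],"rot":[0,0,0]},{"xyz":[0,-0.1,0],"rot":[0,0,0]},{"xyz":[0,-0.1,0],"rot":[0,0,0]},{"xyz":[0,-0.1,0],"rot":[0,0,0]},{"xyz":[0,-0.1,0],"rot":[0,0,0]},{"xyz":[0,-0.1,0],"rot":[0,0,0]},{"xyz":[0,-0.1,0],"rot":[0,0,0]},{"xyz":[0,-0.1,0],"rot":[0,0,0]},{"xyz":[0,-0.1,0],"rot":[0,0,0]},{"xyz":[0,-0.1,0],"rot":[0,0,0]},{"xyz":[0,-0.05,0],"rot":[0,0,0]},{"xyz":[0,-0.03,0],"rot":[0,0,0]}]'
python3 jp.py
python3 -c "
from h import *
c=cam('top'); save(c,'top8.png',(195,160,385,300),4)
c=cam('scene'); save(c,'scene8.png',(200,130,400,280),4)"
```

```text
clock: 13.4
position: [0.5595, -0.0332, 0.0314]
tool_rot: [180.0, -0.0, 6.8]
wrist_force: [0.0, -2.6, 1.0]
opening: 0.0555
tool in jig mm -46.0 -0.14 z 0.0314 rot [ 1.80e+02 -1.00e-02  6.79e+00] F along lane -2.6 across 0.3
clock: 14.6
position: [0.553, 0.0203, 0.0313]
tool_rot: [180.0, 0.0, 6.8]
wrist_force: [0.4, -3.6, 2.7]
opening: 0.0552
tool in jig mm 7.85 -0.05 z 0.0313 rot [180.     0.     6.79] F along lane -3.7 across -0.0
```

View pics/top8.png

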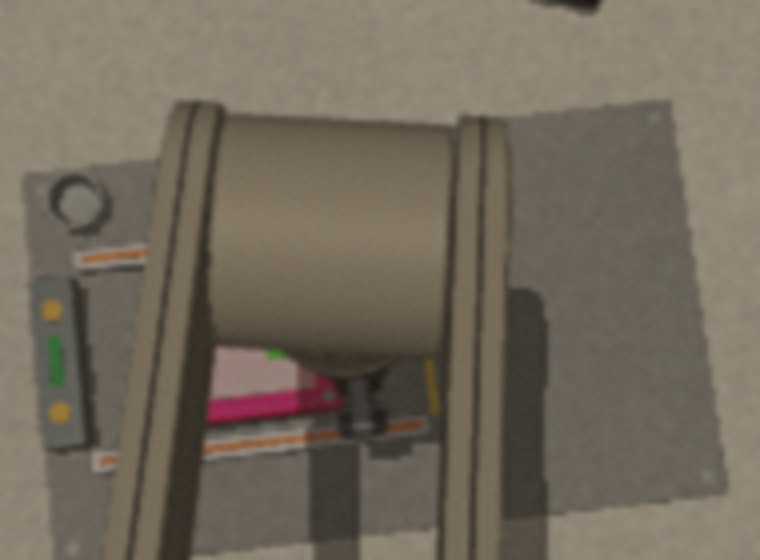

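View pics/scene8.png

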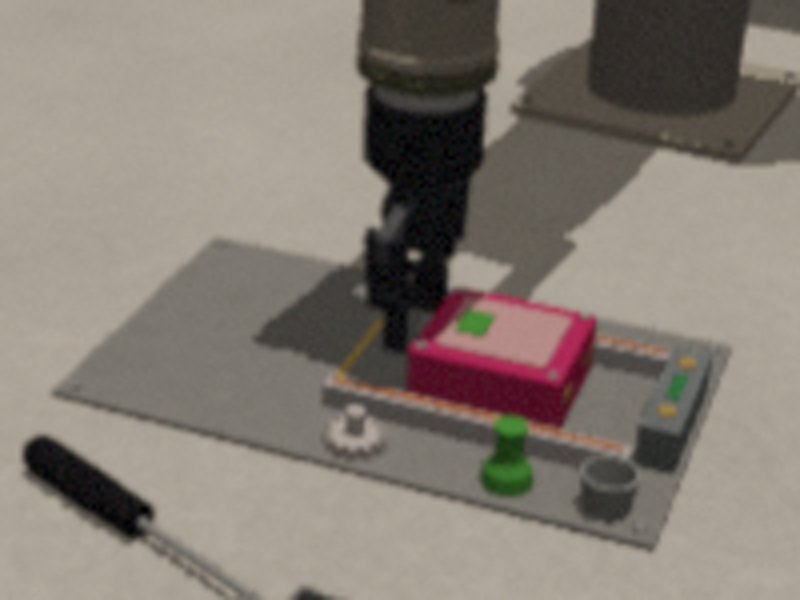

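The box is straight and inside the lane, with about 51 mm to go. I'll do 46 mm of that and then creep while watching the force.

```bash
python3 -m crank '[{"xyz":[0,-0.08,0],"rot":[0,0,0]},{"xyz":[0,-0.09,0],"rot":[0,0,0]},{"xyz":[0,-0.09,0],"rot":[0,0,0]},{"xyz":[0,-0.09,0],"rot":[0,0,0]},{"xyz":[0,-0.09,0],"rot":[0,0,0]},{"xyz":[0,-0.09,0],"rot":[0,0,0]},{"xyz":[0,-0.09,0],"rot":[0,0,0]},{"xyz":[0,-0.09,0],"rot":[0,0,0]},{"xyz":[0,-0.07,0],"rot":[0,0,0]},{"xyz":[0,-0.05,0],"rot":[0,0,0]},{"xyz":[0,-0.03,0],"rot":[0,0,0]},{"xyz":[0,0,0],"rot":[0,0,0]}]'
python3 jp.py
python3 -m crank '[{"xyz":[0,-0.02,0],"rot":[0,0,0]},{"xyz":[0,-0.02,0],"rot":[0,0,0]}]'
python3 jp.py
```

```text
clock: 15.9
position: [0.548, 0.063, 0.0313]
tool_rot: [-180.0, -0.0, 6.8]
wrist_force: [0.1, 0.3, 0.1]
opening: 0.0557
tool in jig mm 50.86 -0.11 z 0.0313 rot [-179.98   -0.      6.79] F along lane 0.3 across -0.1
clock: 16.1
position: [0.5479, 0.0645, 0.0314]
tool_rot: [180.0, -0.0, 6.8]
wrist_force: [1.0, -2.0, -0.1]
opening: 0.0558
tool in jig mm 52.3 -0.21 z 0.0314 rot [ 1.7998e+02 -2.0000e-02  6.7600e+00] F along lane -2.1 across -0.8
```

```bash
R='see'; python3 -m crank '[{"xyz":[0,-0.02,0],"rot":[0,0,0]},{"xyz":[0,-0.02,0],"rot":[0,0,0]},{"xyz":[0,-0.02,0],"rot":[0,0,0]}]' >/dev/null; python3 jp.py
python3 -m crank '[{"xyz":[0,-0.02,0],"rot":[0,0,0]},{"xyz":[0,-0.01,0],"rot":[0,0,0]}]' >/dev/null; python3 jp.py
python3 -m crank '[{"xyz":[0,-0.01,0],"rot":[0,0,0]},{"xyz":[0,-0.01,0],"rot":[0,0,0]}]' >/dev/null; python3 jp.py
```

```text
tool in jig mm 55.48 -0.19 z 0.0314 rot [ 1.7999e+02 -1.0000e-02  6.7700e+00] F along lane -2.5 across -0.2
tool in jig mm 57.07 -0.19 z 0.0314 rot [ 1.80e+02 -1.00e-02  6.78e+00] F along lane -2.5 across 0.2
tool in jig mm 58.0 -0.16 z 0.0314 rot [ 1.7999e+02 -1.0000e-02  6.7800e+00] F along lane -2.2 across -0.0
```

```bash
python3 -m crank '[{"xyz":[0,-0.01,0],"rot":[0,0,0]},{"xyz":[0,-0.01,0],"rot":[0,0,0]}]' >/dev/null; python3 jp.py
python3 -m crank '[{"xyz":[0,-0.01,0],"rot":[0,0,0]},{"xyz":[0,-0.01,0],"rot":[0,0,0]}]' >/dev/null; python3 jp.py
```

```text
tool in jig mm 58.46 -0.15 z 0.0314 rot [ 1.7994e+02 -1.0000e-02  6.7800e+00] F along lane -6.8 across 0.8
tool in jig mm 58.47 -0.11 z 0.0314 rot [179.86   0.     6.76] F along lane -12.6 across 1.5
```

The tool stopped at 58.5 mm and the force rose to 12.6 N, so the box is on the stop. I'll back off, lift clear and check.

```bash
python3 -m crank '[{"xyz":[0,0.02,0],"rot":[0,0,0]},{"xyz":[0,0.04,0],"rot":[0,0,0]},{"xyz":[0,0.15,0],"rot":[0,0,0]},{"xyz":[0,0.4,0],"rot":[0,0,0]},{"xyz":[0,0.2,-0.3],"rot":[0,0,0]},{"xyz":[0,0,-0.7],"rot":[0,0,0]},{"xyz":[0,0,-0.8],"rot":[0,0,0]},{"xyz":[0,0,-0.8],"rot":[0,0,0]},{"xyz":[0,0.7,-0.4],"rot":[0,0,0]},{"xyz":[0,0.8,0],"rot":[0,0,0]},{"xyz":[0,0.8,0],"rot":[0,0,0]},{"xyz":[0,0.8,0],"rot":[0,0,0]}]'
python3 -m crank '[{"xyz":[0,0.8,0],"rot":[0,0,0]},{"xyz":[0,0.8,0],"rot":[0,0,0]},{"xyz":[0,0.8,0],"rot":[0,0,0]},{"xyz":[0,0.5,0],"rot":[0,0,0]},{"xyz":[0,0,0],"rot":[0,0,0]},{"xyz":[0,0,0],"rot":[0,0,0]}]'
python3 -c "
from h import *
c=cam('top'); save(c,'top9.png',(195,160,385,300),4)
measure(c)
c=cam('scene'); save(c,'scene9.png',(200,130,400,280),4)"
```

```text
clock: 18.4
position: [0.5703, -0.1235, 0.1831]
tool_rot: [180.0, -0.1, 6.8]
wrist_force: [0.9, 0.6, -0.8]
opening: 0.0551
clock: 19.0
position: [0.5869, -0.2664, 0.182]
tool_rot: [-180.0, -0.0, 6.7]
wrist_force: [0.6, -0.5, 0.4]
opening: 0.0555
rail [254.5 219.9] 135.71875 [0.6052 0.0892] [0.1894 0.0054] 96.77
rail [259.9 270.3] 135.53125 [0.4861 0.0749] [0.1888 0.005 ] 96.78
rail gap 0.11996131272882173 J ang 96.77789241106515 via normal 96.84400366893033 box L [0.0996 0.0904]
jig org [0.5539 0.0125] J 96.78 box world [0.5395 0.1317] box in jig x,y mm 120.1 0.2 skew deg -0.06
```

View pics/top9.png

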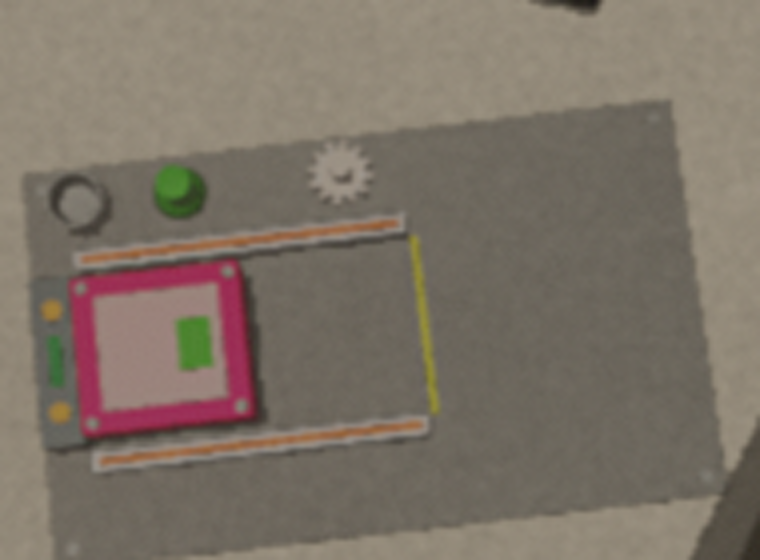

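View pics/scene9.png

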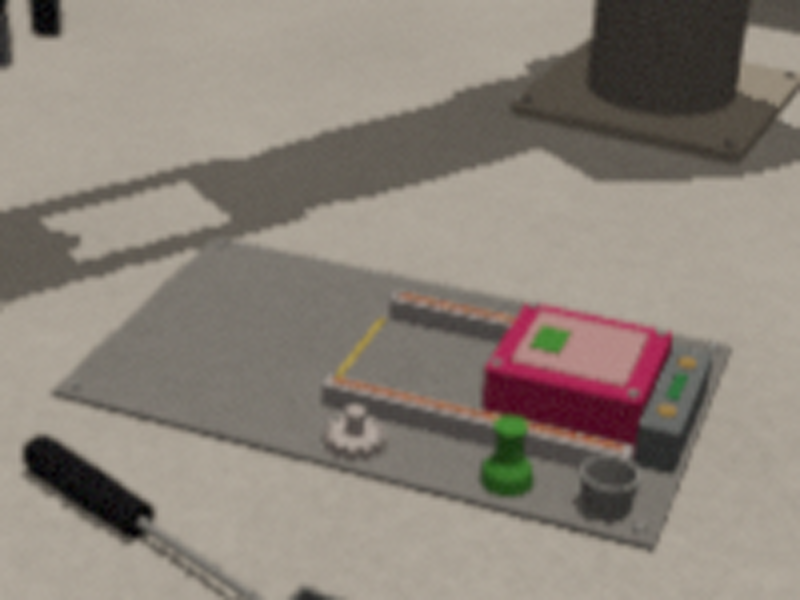

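Both views show the box against the stop. It measures x = 120.1 mm, y = 0.2 mm and skew -0.06°. The bystanders in view are unmoved and the arm is clear, so I'm handing it in.

```bash
python3 -c "
from station import manip
s=manip.sense(); print(s['clock'],s['position'],s['wrist_force'])
print(manip.finish_job())"
```

```text
19.1 [ 0.58710337 -0.26507663  0.18177001] [0.09007072 0.00471703 0.14415885]
the job is handed in; nothing more can be done
None
```

The battery box is home against the stop, and I handed the job in at 19.1 s; no verdict is reported.

- **What I did:** I pushed the box's right side with both fingers to centre and square it. I then pushed its trailing face down the lane, with the fingertips above rail height. I stopped when the tool stalled at the stop and the force rose to about 12.6 N, then backed off and lifted clear.
- **Box position:** the last picture put the box at x = 120.1 mm and y = 0.2 mm in the jig frame, with -0.06° of skew. The images are good to about 2 mm.
- **Other parts:** the parts on the board and the screwdriver look unmoved. I did not re-measure the motor drum, speaker or toy shell, but the fingers stayed at 0.17 m or higher except beside, behind or in the lane with the box.
- **Rails:** there was no sign of a rail being touched. The sideways force stayed within about 1.5 N, and the pictures showed clear gaps to both rails.
- **Checks that failed or disagreed:** one edge fit, on the box's left side just before the mouth, gave a meaningless 19° slope. I ignored it because the front edge, right edge and corner points agreed with each other.

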